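# Press the liner sleeve home in the bathroom rack

### The job

Take the larger of the two loose flanged aluminium sleeves from the shelf and press it, shank down, into the empty bore on the rack's upper tier until its shoulder sits flush on the rim all round. It is a tight fit and the plastic tier gives under the hand: go by feel, press steadily and do not force it. Then let go, leaving the other things where they are.

Things in the scene. Friction and masses are not known exactly. Their poses are not given: they have to be found in the camera images.
- sleeve_center (a point): The larger loose flanged sleeve: a plain aluminium tube, 42 mm tall, about 60 g, standing on the shelf on its narrow end. Shank (below) 22 mm long, tapering evenly from 22 mm in diameter at the head to 18 mm at the foot; round head (above) 34 mm in diameter, 20 mm tall; a 15 mm hole runs through. This point is on the axis half-way up, 21 mm above the foot. z runs from foot to head.
- sleeve_shoulder (a point): Point on the larger sleeve's axis in the plane of its shoulder, 22 mm above its foot and 20 mm below the top of its head.
- small_sleeve_center (a point): A smaller flanged sleeve of the same shape and metal that does not fit: 30 mm tall, head 26 mm, shank 16 mm in diameter, standing upright on the shelf. Point on its axis half-way up (15 mm). Either sleeve may be on the left. Leave it alone.
- bore_mouth (a point): Centre of the open mouth of the empty bore, in the plane of its rim. The bore, 23 mm across, 36 mm deep, straight down, is in an upright round white plastic boss 32 mm across and 36 mm high (fingers holding a 34 mm head can straddle it) at the front right of the rack's upper tier as seen from the robot. Four springy ribs with sloped tops grip a sleeve 2 to 17 mm below the rim.
- filled_mouth (a point): Centre of the rim of the like boss at the front left of the same tier, 120 mm from the empty one, in which such a sleeve has already been pressed home: the pattern for flush. Leave it alone.
- rack: Two-tier stacking rack of white plastic, fixed to the shelf, 200 mm deep (its x) by 300 mm long (its y), top of the upper tier 115 mm and rim of the bosses 151 mm above the shelf. Origin under its centre, at shelf height; bosses at x = -52 mm, y = -60 mm (empty) and +60 mm (filled). The tier has a 12 mm edging.
- tier: Springy upper tier of the rack, carrying both bosses; origin at the centre of its top face. Pressed, it sinks straight down some millimetres and springs back, so the rim is then lower than measured before. Pushing the sleeve through the ribs takes some 8 to 18 N, which varies; once the shoulder bottoms the force climbs. 24 N seats it; at about 33 N (9.5 mm down) the plastic cracks.
- sleeve: The larger sleeve; origin at the centre of its foot, z along its axis towards the head.
- small_sleeve: The smaller sleeve; origin at the centre of its foot.
- hairbrush: Bamboo hairbrush, 190 x 60 x 23 mm, lying along the back of the upper tier; origin under its middle. Bystander.
- deodorant: Capped deodorant stick, 32 mm in diameter, 94 mm tall, standing on the shelf; origin at the centre of its foot. Bystander.
- ring_dish: Low ceramic ring dish, 84 mm in diameter, 18 mm high, on the shelf; origin under its centre. Bystander.
- tin: Closed aluminium tin with a hinged flap, 60 x 85 x 23 mm, on the rack's lower tier; origin under its centre. Bystander.
- tumbler: Ceramic tumbler, 68 mm in diameter, 90 mm tall, on the shelf towards the far side; origin at the centre of its foot. Bystander.
- soap: Bar of soap, 55 x 80 x 24 mm, on the shelf towards the far right; origin under its centre. Bystander.
Not all that is in view belongs to the job. Leave any brown or pink look-alike of the sleeve alone.

How it is judged:
By the outcome, as a careful person would: the job done as asked, in the order asked, and still so for the second after the job is handed in, with the robot touching nothing.
It also fails if it takes over 54 s, if anything falls off the work surface, if the arm or the gripper's body presses on something with over 40 N, if the wrist force passes 120 N, or if a joint passes its speed limit or range.

### The arm

A 7-joint arm with a two-finger parallel gripper is mounted at the origin on the work surface. World frame = base frame: x ahead of the robot, y to its left, z up, the work surface at z = 0. Lengths are in m, angles in rad, forces in N, time in s.
With the tool pointing down it reaches from about 0.425 to 0.925 m from the base axis. Payload 6.8 kg.
Tool frame: the origin (TCP) lies midway between the tips of the shut fingers; the grasp point (between the pads) lies 19 mm behind it; z points along the fingers, y is the line along which they close (so a half turn about z gives the same grasp; the last joint's range is limited). The gripper opens to 85 mm and grips with 20 to 120 N. Pads are 22 mm wide; open, the fingers measure 114 mm over their backs; the gripper's body (76 mm by 85 mm) begins 54 mm behind the grasp point. The pads swing forward as they close: fully open they stand 13 mm farther back than shut.
Start: joints at [-1.237, 0.477, 0.022, 1.555, -0.011, 1.109, -0.083], TCP at [0.289, 0.61, 0.231] pointing down, gripper open.
Joint ranges: [-2.96, 2.96], [-0.34, 2.1], [-1.41, 1.46], [0.24, 2.44], [-1.37, 4.51], [0.17, 1.92], [-2.96, 2.96]. Speed limits (rad/s): [2.39, 2.39, 3.14, 3.14, 3.14, 3.14, 3.14].

### API

Orientations are given as a unit quaternion [w, x, y, z].
In Python, from station import bot, imaging gives the robot as it stands.
- The arm moves only by the tool move_arm, never from a script. Its argument "commands" is a list that holds one entry, the list of rows, each a list of 7 numbers: the shift along the tool's x, y, z in m, then the turn, a rotation vector about the tool's x, y, z in degrees, then the finger opening in m, from 0 to 0.0854. In form: [[[x, y, z, rx, ry, rz, grip], ...]]. A call has 1 to 20 rows; each row shifts and turns the commanded pose from where the row before left it, along the tool's axes as they then stand; what a row does not reach is not made up. A row lasts 1/8 s, in which the tool goes at most 62.5 mm and 10.7 degrees, less where a joint would pass 70% of its speed; a pose out of reach is approached as far as the arm can. A call is refused whole if a number of a shift passes 0.0625 or a number of a turn 10.7, either way. A call with a gripper value outside its range is refused whole. The fingers move at their own pace and stop on an object; "squeeze" is the grip in N (left out, the last holds). Time passes only in rows, so rows that do not move let the fingers close. It gives the time, the measured TCP pose, the force, the opening and the grip force at its end, in the units of the state.
- bot.get_obs(): the state, without advancing time (a new reading comes with each control period).
- imaging.read_camera(name): name is "scene" or "top"; returns the picture (384x512x3 uint8, red, green, blue); there is no depth.
- imaging.calibration(name): a dict with "intrinsics" (3x3 intrinsics, pixels), "k1" (the pictures are not rectified: a ray, as slopes to the right and down, at radius r is drawn at 1 + k1 r^2 times it, then the intrinsics apply), "extrinsics" (4x4, takes a point from camera to world coordinates). Camera axes: x right, y down, z forward; pixel columns grow to the right and rows downward; lengths in m; the calibration is good to about 2 mm. A picture is of the moment at which its call begins. calibration takes no time and is no camera call.
- bot.hand_in(): hands the job in; it is judged then, once.
The state is a dict: "t": time; "q": joint angles; "joint_vel": joint speeds; "joint_torque": joint torques, N m; "eef_pos": TCP position; "tool_rot": TCP orientation; "contact_force": force on the tool from outside, world axes, zero at the start; "torque": the same for the moment, N m; "gripper_width": opening from 0.0 (shut) to 1.0 (fully open); "grasp_force": force on a finger pad.
Only numpy, scipy, OpenCV 4.12 (cv2) and the standard library are available. Lean on these libraries where they do the work, as an engineer would, in place of code of your own. Each camera call takes 0.05 s, during which the arm holds its last target. There are 200 camera calls.

## Working session

There is one attempt and no reset: what is moved stays moved. The work goes in short steps, Python scripts to look and compute and a tool call to move; the robot and the scene stay as the last step left them, time stands still between calls to the robot, and variables do not carry over. Pictures are saved under pics/ and viewed, at most 10 in all, crops included, and the job is handed in when it is done.

Besides the shell and the picture viewer there is one more tool, called after "Request:" by a JSON object that holds its "api" and its "payload", one argument or row to a line. move_arm: Moves the arm, as the interface text tells. Its arguments: {"type":"object","properties":{"commands":{"type":"array","items":{"type":"array","items":{"type":"array","items":{"type":"number"}}}},"squeeze":{"type":"number"}},"required":["commands"]}

```bash
mkdir -p pics; ls
python3 - <<'E'
from station import bot, imaging
import cv2,numpy as np
for n in("scene","top"):
    im=imaging.read_camera(n); c=imaging.calibration(n)
    cv2.imwrite(f"pics/{n}0.png",im[:,:,::-1]); print(n,np.round(c["intrinsics"],1).tolist(),c["k1"],np.round(c["extrinsics"],3).tolist())
o=bot.get_obs();print(o)
E
```

```text
pics
scene [[405.7, 0.0, 251.1], [0.0, 405.7, 192.9], [0.0, 0.0, 1.0]] -0.015050847613832474 [[0.76, 0.382, -0.526, 1.073], [0.65, -0.447, 0.614, -0.57], [-0.001, -0.809, -0.588, 0.639], [0.0, 0.0, 0.0, 1.0]]
top [[472.2, 0.0, 258.9], [0.0, 472.2, 189.8], [0.0, 0.0, 1.0]] 0.029256599059343188 [[-0.018, -0.983, 0.18, 0.362], [-1.0, 0.022, 0.019, -0.034], [-0.023, -0.18, -0.983, 1.453], [0.0, 0.0, 0.0, 1.0]]
{'t': 0.1, 'q': array([-1.23711592,  0.47772028,  0.02232826,  1.55635967, -0.01150699,
        1.10934682, -0.08309495]), 'joint_vel': array([ 1.17468777e-03, -2.85306902e-03,  7.89473738e-04, -6.69725224e-03,
        7.07874249e-05,  1.21878218e-03,  9.25549682e-04]), 'joint_torque': array([ 4.61320262e-03, -5.97754526e+01,  1.61375351e+00, -2.81951505e+01,
        1.28806697e-02,  4.99370697e-03, -4.18031630e-05]), 'eef_pos': array([0.28836038, 0.60969196, 0.23041778]), 'tool_rot': array([-1.31900193e-04,  2.19081289e-01,  9.75706237e-01, -8.42889380e-04]), 'contact_force': array([0.08183428, 0.54754358, 0.03131342]), 'torque': array([ 0.02174745,  0.04324879, -0.00616605]), 'grasp_force': 0.0, 'gripper_width': 0.9974513277733608}
```

View pics/scene0.png

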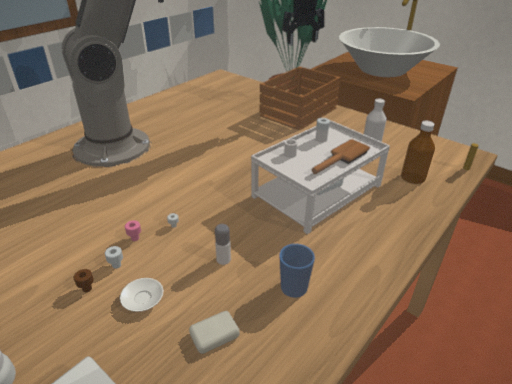

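View pics/top0.png

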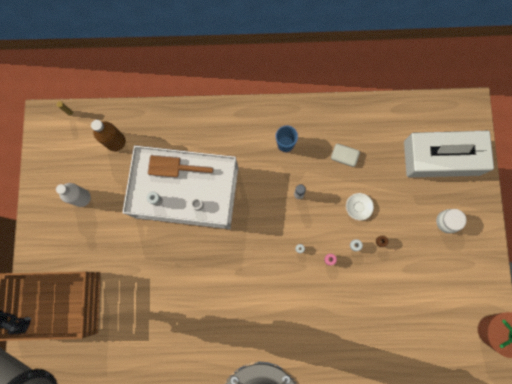

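The scene view shows the large aluminium sleeve at (114,257) and the small one at (173,219). The look-alikes are pink at (133,230) and brown at (84,279). In the top view these are large (356,245), small (300,248), pink (331,259) and brown (382,241). The empty boss is at scene (290,147) / top (197,204), and the filled one at scene (322,130) / top (155,199). I choose the silver one with the larger head and will check it in a close crop.

```bash
cat > h.py <<'E'
import numpy as np,cv2
from station import bot, imaging
def ray(n,uv):
    c=imaging.calibration(n);k=c["k1"];K=c["intrinsics"];E=np.array(c["extrinsics"])
    p=cv2.undistortPoints(np.array([[uv]],float),np.array(K,float),np.array([k,0,0,0],float))[0,0]
    return E[:3,3],E[:3,:3]@np.array([p[0],p[1],1])
def onz(n,uv,z):
    o,d=ray(n,uv);return o+d*(z-o[2])/d[2]
def tri(uvs,uvt):
    A=[];b=[]
    for n,uv in(("scene",uvs),("top",uvt)):
        o,d=ray(n,uv);d=d/np.linalg.norm(d);P=np.eye(3)-np.outer(d,d);A.append(P);b.append(P@o)
    return np.linalg.lstsq(np.vstack(A),np.hstack(b),rcond=None)[0]
def proj(n,P):
    c=imaging.calibration(n);E=np.linalg.inv(np.array(c["extrinsics"]))
    return cv2.projectPoints(np.array([P],float),cv2.Rodrigues(E[:3,:3])[0],E[:3,3],np.array(c["intrinsics"],float),np.array([c["k1"],0,0,0],float))[0][0,0]
def crop(im,u,v,s,size=400):
    return cv2.resize(im[v-s//2*3//4:v+s//2*3//4,u-s//2:u+s//2],(size,size*3//4),interpolation=cv2.INTER_CUBIC)
E
python3 - <<'E'
from h import *
S=cv2.imread("pics/scene0.png");T=cv2.imread("pics/top0.png")
a=np.hstack([crop(S,128,250,120),crop(T,345,247,100)])
b=np.hstack([crop(S,306,140,80),crop(T,176,200,80)])
cv2.imwrite("pics/c1.png",np.vstack([a,b]))
print(onz("top",(356,245),.042),onz("scene",(114,251),.042),onz("top",(197,204),.151),onz("scene",(290,143),.151),onz("top",(155,197),.171))
E
```

```text
[ 0.44853884 -0.29083302  0.042     ] [ 0.45478862 -0.29041022  0.042     ] [0.56446068 0.16501071 0.151     ] [0.57326896 0.16067259 0.151     ] [0.58348919 0.27834722 0.171     ]
```

View pics/c1.png

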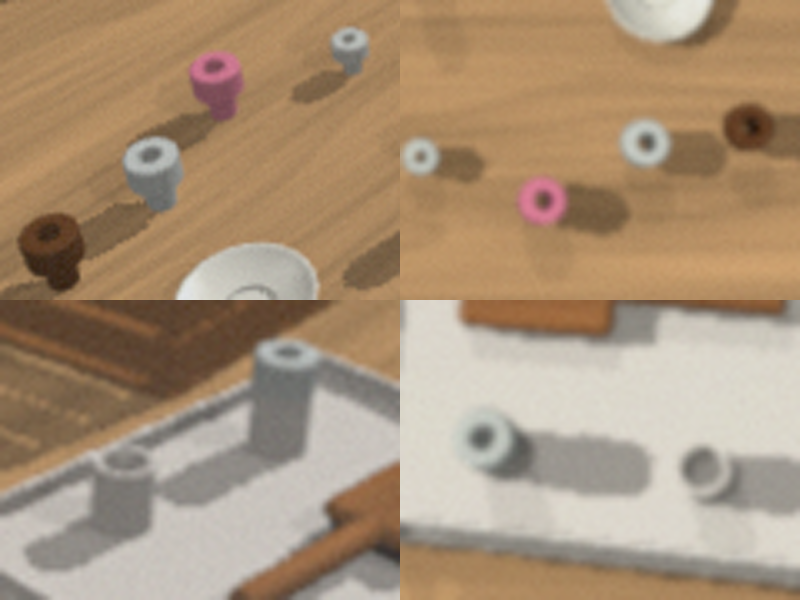

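The crop confirms it: the silver sleeve with the larger head is between pink and brown, with its head top at scene (113.6,251.5) / top (356.2,245.5). The open boss rim is at scene (290.8,141.8) / top (197.2,204.4). The filled one's head is at scene (323.6,120) / top (152.8,197.6).

Run:
```python
from h import *
S=cv2.imread("pics/scene0.png");T=cv2.imread("pics/top0.png")
# sleeve head in top view: bluish-grey mask
hsv=T.astype(int);m=((hsv[:,:,0]-hsv[:,:,2])>-5).astype(np.uint8)
sub=m[235:256,345:368]*1
cn=max(cv2.findContours(sub,0,2)[0],key=cv2.contourArea)
(x,y),r=cv2.minEnclosingCircle(cn);e=cv2.fitEllipse(cn);print("sleeve top px",x+345,y+235,r,e[0][0]+345,e[0][1]+235,e[1])
st=(e[0][0]+345,e[0][1]+235)
for nm,s,t,z in(("sl",(113.3,251.2),st,.042),("bore",(290.5,141.5),(196.9,204.1),.151),("filled",(323.3,119.7),(152.6,197.3),.171)):
    print(nm,tri(s,t),onz("scene",s,z),onz("top",t,z))
```

```text
sleeve top px 355.625 244.75 4.550168991088867 355.42533016204834 244.98957061767578 (7.519222259521484, 8.216727256774902)
sl [ 0.44904697 -0.28973714  0.0372316 ] [ 0.45418249 -0.29171467  0.042     ] [ 0.44860056 -0.28914695  0.042     ]
bore [0.56658584 0.16742453 0.14936664] [0.56971351 0.16764749 0.151     ] [0.56418407 0.16528932 0.151     ]
filled [0.58472371 0.28657245 0.17058631] [0.58624321 0.28830936 0.171     ] [0.58279645 0.284977   0.171     ]
```

Request:
{"api": "move_arm", "payload": {
  "commands": [
    [[0, 0, -0.045, 0, 0, 0, 0.085], [0, 0, -0.045, 0, 0, 0, 0.085], [-0.034, -0.0264, 0, 0, 0, 0, 0.06], [-0.034, -0.0264, 0, 0, 0, 0, 0.06], [-0.034, -0.0264, 0, 0, 0, 0, 0.06], [-0.034, -0.0264, 0, 0, 0, 0, 0.06], [-0.034, -0.0264, 0, 0, 0, 0, 0.06], [-0.034, -0.0264, 0, 0, 0, 0, 0.06], [-0.034, -0.0264, 0, 0, 0, 0, 0.06], [-0.034, -0.0264, 0, 0, 0, 0, 0.06], [-0.034, -0.0264, 0, 0, 0, 0, 0.06], [-0.034, -0.0264, 0, 0, 0, 0, 0.06], [-0.034, -0.0264, 0, 0, 0, 0, 0.06], [-0.034, -0.0264, 0, 0, 0, 0, 0.06]]
  ]
}}

```text
t: 1.85
eef_pos: [0.5222, 0.148, 0.321]
tool_rot: [-0.0, 0.219, 0.976, -0.0]
contact_force: [0.4, 0.3, 1.0]
gripper_width: 0.701
grasp_force: 0.0
```

Request:
{"api": "move_arm", "payload": {
  "commands": [
    [[-0.0105, -0.0356, 0.015, 0, 0, 0, 0.06], [-0.0105, -0.0356, 0.015, 0, 0, 0, 0.06], [-0.0105, -0.0356, 0.015, 0, 0, 0, 0.06], [-0.0105, -0.0356, 0.015, 0, 0, 0, 0.06], [-0.0105, -0.0356, 0.015, 0, 0, 0, 0.06], [-0.0105, -0.0356, 0.015, 0, 0, 0, 0.06], [-0.0105, -0.0356, 0.015, 0, 0, 0, 0.06], [-0.0105, -0.0356, 0.015, 0, 0, 0, 0.06], [-0.0105, -0.0356, 0.015, 0, 0, 0, 0.06], [-0.0105, -0.0356, 0.015, 0, 0, 0, 0.06], [-0.0105, -0.0356, 0.015, 0, 0, 0, 0.06], [-0.0105, -0.0356, 0.015, 0, 0, 0, 0.06], [0, 0, 0, 0, 0, 9.24, 0.06], [0, 0, 0, 0, 0, 9.24, 0.06], [0, 0, 0, 0, 0, 9.24, 0.06], [0, 0, 0, 0, 0, 9.24, 0.06], [0, 0, 0, 0, 0, 9.24, 0.06], [0, 0, 0, 0, 0, 9.24, 0.06], [0, 0, 0, 0, 0, 9.24, 0.06]]
  ]
}}

```text
t: 4.22
eef_pos: [0.4531, -0.2904, 0.1411]
tool_rot: [-0.0, 0.709, 0.705, -0.0]
contact_force: [-0.6, -0.5, 0.1]
gripper_width: 0.703
grasp_force: 0.0
```

```bash
cat >> h.py <<'E'
from scipy.spatial.transform import Rotation as Ro
def st():
    o=bot.get_obs();q=o["tool_rot"];R=Ro.from_quat([q[1],q[2],q[3],q[0]]).as_matrix()
    print("t",round(o["t"],2),"p",np.round(o["eef_pos"],4),"R",np.round(R,3).tolist(),"F",np.round(o["contact_force"],1),"w",round(o["gripper_width"]*85.4,1),"g",round(o["grasp_force"],1))
    return o,R
E
python3 - <<'E'
from h import *
o,R=st()
S=imaging.read_camera("scene")[:,:,::-1];T=imaging.read_camera("top")[:,:,::-1]
cv2.imwrite("pics/c2.png",np.hstack([crop(S,128,235,140),crop(T,350,240,140)]))
E
```

```text
t 4.22 p [ 0.4531 -0.2904  0.1411] R [[0.005, 1.0, -0.0], [1.0, -0.005, 0.0], [0.0, -0.0, -1.0]] F [-0.6 -0.5  0.1] w 60.0 g 0.0
```

View pics/c2.png

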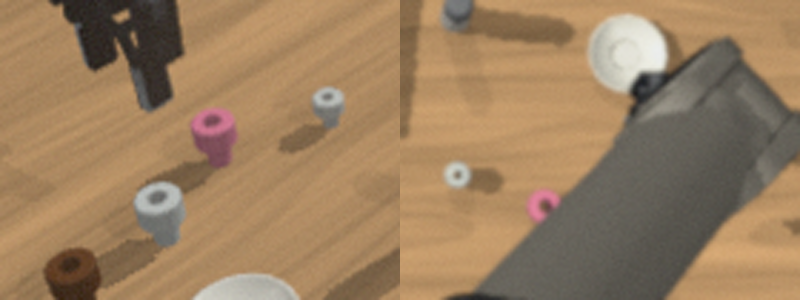

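The top camera is blocked by the arm. In the scene view the gripper is above the sleeve, whose head is at about (156,238), and nothing obstructs the way down.

Request:
{"api": "move_arm", "payload": {
  "commands": [
    [[0, -0.001, 0.02, 0, 0, 0, 0.06], [0, 0, 0.02, 0, 0, 0, 0.06], [0, 0, 0.02, 0, 0, 0, 0.06], [0, 0, 0.02, 0, 0, 0, 0.06], [0, 0, 0.02, 0, 0, 0, 0.06], [0, 0, 0.01, 0, 0, 0, 0.06], [0, 0, 0.01, 0, 0, 0, 0.06], [0, 0, 0, 0, 0, 0, 0.06]]
  ]
}}

```text
t: 5.32
eef_pos: [0.452, -0.2906, 0.0208]
tool_rot: [-0.0, 0.707, 0.707, -0.0]
contact_force: [-0.3, 0.2, 0.4]
gripper_width: 0.707
grasp_force: 0.0
```

Run:
```python
from h import *
o,R=st()
S=imaging.read_camera("scene")[:,:,::-1]
cv2.imwrite("pics/c3.png",crop(S,116,250,80,640))
print(proj("scene",o["eef_pos"]),proj("scene",o["eef_pos"]+[0,0,.019]))
```

```text
t 5.33 p [ 0.452  -0.2906  0.0208] R [[-0.0, 1.0, -0.001], [1.0, 0.0, 0.0], [0.0, -0.001, -1.0]] F [-0.3  0.2  0.4] w 60.4 g 0.0
[115.14022911 257.65065295] [113.34477742 251.19334579]
```

View pics/c3.png

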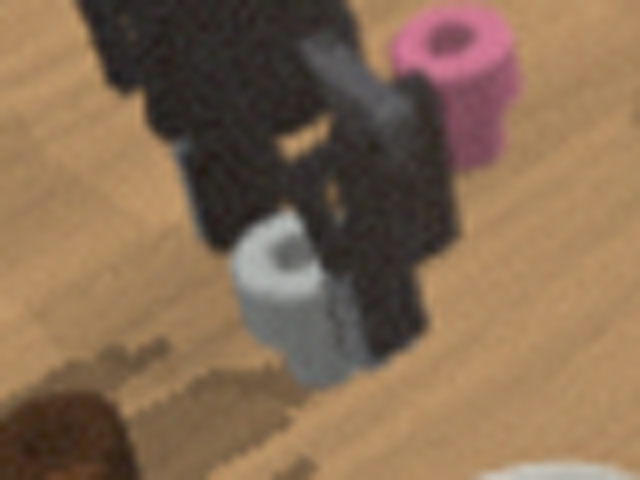

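The sleeve stands between the fingers, its head at about (113,252) in the full image and its foot at about (116,266). It is centred on the pads as far as can be seen, so I close.

Request:
{"api": "move_arm", "payload": {
  "commands": [
    [[0, 0, 0, 0, 0, 0, 0.045], [0, 0, 0, 0, 0, 0, 0.038], [0, 0, 0, 0, 0, 0, 0.03], [0, 0, 0, 0, 0, 0, 0.025], [0, 0, 0, 0, 0, 0, 0.025], [0, 0, 0, 0, 0, 0, 0.025]]
  ],
  "squeeze": 60
}}

```text
t: 6.12
eef_pos: [0.4526, -0.2908, 0.022]
tool_rot: [0.0, 0.707, 0.707, 0.0]
contact_force: [-1.0, 0.6, 6.0]
gripper_width: 0.373
grasp_force: 59.0
```

Request:
{"api": "move_arm", "payload": {
  "commands": [
    [[0, 0, -0.01, 0, 0, 0, 0.025], [0, 0, -0.02, 0, 0, 0, 0.025], [0, 0, -0.04, 0, 0, 0, 0.025], [0, 0, -0.04, 0, 0, 0, 0.025], [0, 0, -0.04, 0, 0, 0, 0.025], [0, 0, -0.04, 0, 0, 0, 0.025], [0, 0, -0.03, 0, 0, 0, 0.025], [0, 0, 0, 0, 0, 0, 0.025]]
  ]
}}

```text
t: 7.12
eef_pos: [0.4531, -0.2917, 0.2444]
tool_rot: [0.002, 0.707, 0.707, 0.001]
contact_force: [0.8, -0.2, -0.8]
gripper_width: 0.375
grasp_force: 59.6
```

Request:
{"api": "move_arm", "payload": {
  "commands": [
    [[0.0158, 0.0041, 0, 0, 0, 0, 0.025], [0.0328, 0.0081, 0, 0, 0, 0, 0.025], [0.0328, 0.0081, 0, 0, 0, 0, 0.025], [0.0328, 0.0081, 0, 0, 0, 0, 0.025], [0.0328, 0.0081, 0, 0, 0, 0, 0.025], [0.0328, 0.0081, 0, 0, 0, 0, 0.025], [0.0328, 0.0081, 0, 0, 0, 0, 0.025], [0.0328, 0.0081, 0, 0, 0, 0, 0.025], [0.0328, 0.0081, 0, 0, 0, 0, 0.025], [0.0328, 0.0081, 0, 0, 0, 0, 0.025], [0.0328, 0.0081, 0, 0, 0, 0, 0.025], [0.0328, 0.0081, 0, 0, 0, 0, 0.025], [0.0328, 0.0081, 0, 0, 0, 0, 0.025], [0.0328, 0.0081, 0, 0, 0, 0, 0.025], [0.0158, 0.0041, 0, 0, 0, 0, 0.025], [0, 0, 0.02, 0, 0, 0, 0.025], [0, 0, 0.01, 0, 0, 0, 0.025], [0, 0, 0, 0, 0, 0, 0.025], [0, 0, 0, 0, 0, 0, 0.025]]
  ]
}}

```text
t: 9.5
eef_pos: [0.5659, 0.1668, 0.2118]
tool_rot: [0.0, 0.707, 0.707, 0.0]
contact_force: [-0.3, 1.1, -0.1]
gripper_width: 0.374
grasp_force: 59.6
```

Run:
```python
from h import *
o,R=st()
S=imaging.read_camera("scene")[:,:,::-1];T=imaging.read_camera("top")[:,:,::-1]
cv2.imwrite("pics/s4.png",S);cv2.imwrite("pics/t4.png",T)
cv2.imwrite("pics/c4.png",np.hstack([crop(S,290,135,80),crop(T,190,200,100)]))
p=o["eef_pos"]-[0,0,.022];print(proj("scene",p),proj("scene",[p[0],p[1],.151]),proj("top",p))
```

```text
t 9.5 p [0.5659 0.1668 0.2118] R [[0.001, 1.0, 0.0], [1.0, -0.001, 0.0], [0.0, 0.0, -1.0]] F [-0.3  1.1 -0.1] w 32.0 g 59.6
[289.92117574 127.0255893 ] [289.05906832 141.13230456] [194.16414472 201.35139523]
```

View pics/c4.png

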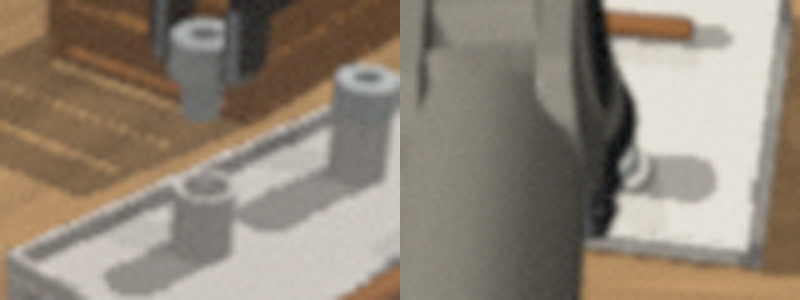

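The scene crop shows the held foot at about (290.2,127.6) and the empty rim at about (291,141.8). The top view is mostly hidden by the arm. Next I refine the left-right alignment with sub-pixel edges.

Run:
```python
from h import *
S=cv2.imread("pics/s4.png").astype(int);S0=cv2.imread("pics/scene0.png").astype(int)
d=S[:,:,2]-S[:,:,0]; g=S.sum(2)//3
for r in range(118,131): print(r,"R-B",d[r,280:302].tolist())
for r in range(138,158,2): print(r,"g",g[r,280:302].tolist())
p=bot.get_obs()["eef_pos"]
for z in(.198,.151,.14,.125):print(z,proj("scene",[p[0],p[1],z]))
print("per mm x,y",proj("scene",[p[0]+.001,p[1],.151])-proj("scene",[p[0],p[1],.151]),proj("scene",[p[0],p[1]+.001,.151])-proj("scene",[p[0],p[1],.151]))
```

```text
118 R-B [43, 44, 39, 17, 1, 1, 3, 0, 1, 2, 3, 0, 3, 2, 2, -3, 0, -3, 3, 9, 1, 13]
119 R-B [52, 50, 41, 23, 4, 0, 1, 6, 0, 1, 2, -1, 0, 3, 0, -1, 1, 0, 5, 5, 10, 20]
120 R-B [67, 58, 52, 34, 18, 6, 1, 1, 4, 2, -1, -1, 5, 3, 3, 0, -1, 2, 3, 9, 20, 39]
121 R-B [68, 68, 68, 59, 49, 30, 11, 3, 4, 2, 3, 3, 1, 0, 6, 5, 2, 6, 16, 21, 36, 47]
122 R-B [56, 57, 63, 70, 71, 51, 21, 4, 1, 1, 3, 0, 2, 1, 13, 29, 25, 26, 34, 39, 40, 44]
123 R-B [50, 49, 49, 57, 57, 47, 20, 2, 3, 1, 3, 3, 1, 3, 13, 39, 41, 46, 44, 43, 42, 41]
124 R-B [66, 55, 49, 45, 45, 38, 16, 5, -1, 0, 4, 4, 1, 5, 19, 44, 40, 43, 39, 45, 44, 45]
125 R-B [62, 60, 63, 60, 55, 40, 16, 1, 3, 1, 2, 3, 0, 7, 30, 47, 43, 41, 40, 38, 41, 42]
126 R-B [49, 54, 57, 54, 58, 51, 24, 1, 0, 0, 3, 0, 4, 12, 38, 48, 43, 41, 44, 39, 44, 45]
127 R-B [47, 49, 50, 49, 54, 52, 29, 3, 4, 1, 2, 0, 4, 10, 31, 46, 46, 40, 40, 46, 42, 46]
128 R-B [49, 47, 46, 48, 50, 50, 39, 17, 6, 0, 3, 6, 10, 27, 38, 43, 41, 39, 41, 47, 49, 51]
129 R-B [48, 48, 47, 46, 51, 53, 49, 40, 32, 29, 28, 34, 35, 40, 50, 46, 43, 43, 42, 48, 54, 61]
130 R-B [48, 49, 49, 50, 53, 50
[... 731 characters left out ...]
, 125, 135, 147, 139, 143, 139, 141]
150 g [184, 187, 184, 168, 136, 118, 118, 124, 123, 119, 115, 121, 124, 126, 123, 126, 161, 190, 191, 179, 163, 144]
152 g [185, 185, 182, 168, 139, 117, 119, 121, 116, 123, 119, 121, 120, 122, 121, 128, 164, 193, 197, 198, 199, 199]
154 g [156, 145, 133, 123, 118, 119, 123, 120, 115, 119, 120, 118, 122, 122, 120, 131, 166, 197, 198, 195, 197, 200]
156 g [135, 136, 134, 137, 134, 130, 123, 122, 123, 116, 121, 123, 122, 125, 136, 161, 189, 201, 196, 196, 199, 197]
0.198 [290.22032245 123.92755543]
0.151 [289.16699366 141.11699391]
0.14 [288.92842558 145.00592111]
0.125 [288.60778024 150.23030596]
per mm x,y [0.32609303 0.12687401] [ 0.23829676 -0.14833107]
```

Run:
```python
from h import *
T=cv2.imread("pics/top0.png").astype(float);
rb=cv2.GaussianBlur(T[:,:,2]-T[:,:,0],(0,0),.7)
# front edge of tier: wood (R-B high) vs white
pts=[]
for u in range(140,226,3):
    c=rb[205:235,u];v=np.arange(205,235);g=np.diff(c);i=np.argmax(g)
    w=np.clip(g[i-2:i+3],0,None);pts.append((u,(w*(v[i-2:i+3]+.5)).sum()/w.sum()))
pts=np.array(pts);f=cv2.fitLine(pts.astype(np.float32),cv2.DIST_HUBER,0,.01,.01).ravel()
res=(pts-f[2:])@np.array([-f[1],f[0]]);print("edge rms",res.std())
A,B=[onz("top",f[2:]+f[:2]*s,.12) for s in(-40,40)]
d=(A-B)[:2];d/=np.linalg.norm(d);print("rack y dir",d,"yaw",np.degrees(np.arctan2(-d[0],d[1])))
g=T.sum(2)/3
print("empty");print(g[196:213,187:208].astype(int))
print("filled r-b");print((T[:,:,2]-T[:,:,0])[188:207,143:165].astype(int))
print("filled g");print(g[188:207,143:165].astype(int))
print("sleeve r-b");print((T[:,:,2]-T[:,:,0])[237:254,346:367].astype(int))
```

```text
edge rms 0.13845100496334475
rack y dir [0.13923649 0.99025916] yaw -8.003667416922196
empty
[[214 212 215 214 212 212 213 214 212 212 213 213 213 213 213 213 212 211
  213 211 213]
 [213 212 211 213 212 214 214 213 212 210 213 211 212 211 211 211 213 213
  210 213 212]
 [215 211 214 213 214 213 211 208 203 201 202 207 211 210 212 213 213 214
  212 213 211]
 [212 214 211 214 212 210 203 185 168 161 165 186 205 211 208 210 212 210
  210 213 212]
 [211 212 213 213 209 200 174 148 131 119 124 152 181 201 194 194 201 205
  203 204 204]
 [202 210 214 211 202 178 143 118 111 115 118 134 164 187 181 169 169 173
  174 176 175]
 [202 213 213 213 199 161 120 109 117 122 126 136 153 178 171 147 144 151
  156 153 155]
 [206 213 213 210 193 152 110 111 124 129 134 137 146 170 172 142 127 140
  149 150 153]
 [209 214 214 212 199 154 114 116 128 134 135 137 147 168 173 140 122 135
  145 150 150]
 [210 211 212 212 206 173 135 124 132 136 138 141 160 175 166 129 119 136
  147 149 150]
 [210 212 211 214 207 192 165 143 138 143 151 158 173 173 149 119 118 136
  147 148 152]
 [210 214 213 214 212 206 19
[... 4040 characters left out ...]
 7  8  5  2  4  1  5 17 40 58 63 63 62]
 [82 82 79 56 23  7  3  7 16 22 16  7  2  3  4 13 31 53 61 60 61]
 [85 84 78 56 22  6  6  8 21 35 27  9  4  4  6 12 26 50 63 62 61]
 [87 87 83 63 28  8  4  6 14 27 24  6  3  2  3 10 29 54 60 62 60]
 [87 84 84 71 37 12  4  4  8 15 12  5  2  3  7 14 33 54 59 59 60]
 [85 82 83 75 54 22  7  3  4  7  4  2  2  5  9 23 43 55 57 58 57]
 [83 82 82 80 68 46 20  9  3  4  5  6  7  9 21 37 51 59 59 60 58]
 [85 80 82 82 80 67 47 29 17 13 15 19 26 31 42 53 57 58 60 59 57]
 [84 83 84 81 81 76 70 59 50 46 45 53 58 60 63 58 60 58 56 58 57]
 [81 81 80 80 79 78 74 72 72 69 71 72 71 73 71 64 59 60 61 60 60]
 [81 79 80 82 80 75 74 72 74 75 76 75 78 73 72 68 66 69 70 67 70]]
```

Re-reading the edges with the side walls taken into account, both cameras agree that the TCP should be at about (0.569, 0.169). I shift there and go down to just above the rim.

Request:
{"api": "move_arm", "payload": {
  "commands": [
    [[0.002, 0.003, 0, 0, 0, 0, 0.025], [0, 0, 0.01, 0, 0, 0, 0.025], [0, 0, 0.01, 0, 0, 0, 0.025], [0, 0, 0.01, 0, 0, 0, 0.025], [0, 0, 0.004, 0, 0, 0, 0.025], [0, 0, 0, 0, 0, 0, 0.025]]
  ]
}}

```text
t: 10.35
eef_pos: [0.5685, 0.1692, 0.1769]
tool_rot: [-0.0, 0.707, 0.707, -0.0]
contact_force: [-0.7, -0.5, 0.1]
gripper_width: 0.374
grasp_force: 59.6
```

Run:
```python
from h import *
o,R=st()
S=imaging.read_camera("scene")[:,:,::-1]
cv2.imwrite("pics/c5.png",crop(S,290,138,48,640))
```

```text
t 10.35 p [0.5685 0.1692 0.1769] R [[0.0, 1.0, -0.001], [1.0, -0.0, -0.0], [-0.0, -0.001, -1.0]] F [-0.7 -0.5  0.1] w 31.9 g 59.6
```

View pics/c5.png

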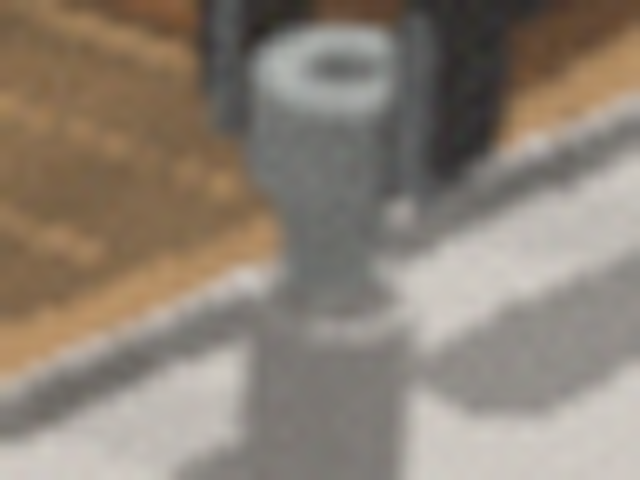

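The shank axis (crop x about 333) lines up with the boss (248–410, centre about 330), and the foot is just over the mouth. Now I go down slowly, by feel.

Request:
{"api": "move_arm", "payload": {
  "commands": [
    [[0, 0, 0.002, 0, 0, 0, 0.025], [0, 0, 0.002, 0, 0, 0, 0.025], [0, 0, 0.002, 0, 0, 0, 0.025], [0, 0, 0.001, 0, 0, 0, 0.025], [0, 0, 0, 0, 0, 0, 0.025]]
  ]
}}

```text
t: 11.02
eef_pos: [0.5686, 0.1693, 0.1702]
tool_rot: [-0.0, 0.707, 0.707, -0.0]
contact_force: [0.1, -0.5, -0.1]
gripper_width: 0.374
grasp_force: 59.6
```

Request:
{"api": "move_arm", "payload": {
  "commands": [
    [[0, 0, 0.001, 0, 0, 0, 0.025], [0, 0, 0.001, 0, 0, 0, 0.025], [0, 0, 0.001, 0, 0, 0, 0.025], [0, 0, 0, 0, 0, 0, 0.025]]
  ]
}}

```text
t: 11.52
eef_pos: [0.5688, 0.1692, 0.1673]
tool_rot: [0.0, 0.707, 0.707, 0.0]
contact_force: [0.5, -0.6, -0.7]
gripper_width: 0.376
grasp_force: 59.6
```

Request:
{"api": "move_arm", "payload": {
  "commands": [
    [[0, 0, 0.001, 0, 0, 0, 0.025], [0, 0, 0.001, 0, 0, 0, 0.025], [0, 0, 0.001, 0, 0, 0, 0.025], [0, 0, 0.001, 0, 0, 0, 0.025], [0, 0, 0.001, 0, 0, 0, 0.025], [0, 0, 0, 0, 0, 0, 0.025]]
  ]
}}

```text
t: 12.28
eef_pos: [0.5694, 0.1692, 0.1626]
tool_rot: [0.001, 0.707, 0.707, 0.001]
contact_force: [3.5, -1.0, 1.5]
gripper_width: 0.375
grasp_force: 59.7
```

Request:
{"api": "move_arm", "payload": {
  "commands": [
    [[0, 0, 0.001, 0, 0, 0, 0.025], [0, 0, 0.001, 0, 0, 0, 0.025], [0, 0, 0.001, 0, 0, 0, 0.025], [0, 0, 0, 0, 0, 0, 0.025]]
  ]
}}

```text
t: 12.78
eef_pos: [0.5694, 0.1694, 0.1596]
tool_rot: [0.0, 0.707, 0.707, 0.001]
contact_force: [4.7, -2.1, 4.7]
gripper_width: 0.374
grasp_force: 59.8
```

The ribs are pushing the sleeve towards +x and slightly -y, so I ease that way while going on.

Request:
{"api": "move_arm", "payload": {
  "commands": [
    [[-0.0005, 0.001, 0, 0, 0, 0, 0.025], [0, 0, 0.001, 0, 0, 0, 0.025], [0, 0, 0.001, 0, 0, 0, 0.025], [0, 0, 0, 0, 0, 0, 0.025]]
  ]
}}

```text
t: 13.28
eef_pos: [0.5698, 0.1689, 0.1573]
tool_rot: [0.0, 0.707, 0.707, 0.0]
contact_force: [3.9, -0.8, 5.0]
gripper_width: 0.374
grasp_force: 59.8
```

Request:
{"api": "move_arm", "payload": {
  "commands": [
    [[0, 0, 0.001, 0, 0, 0, 0.025], [0, 0, 0.001, 0, 0, 0, 0.025], [0, 0, 0, 0, 0, 0, 0.025]]
  ]
}}

```text
t: 13.65
eef_pos: [0.5698, 0.1689, 0.1554]
tool_rot: [-0.0, 0.707, 0.707, 0.0]
contact_force: [4.4, -1.2, 6.4]
gripper_width: 0.375
grasp_force: 59.8
```

Request:
{"api": "move_arm", "payload": {
  "commands": [
    [[-0.0003, 0.001, 0.001, 0, 0, 0, 0.025], [0, 0, 0.001, 0, 0, 0, 0.025], [0, 0, 0.001, 0, 0, 0, 0.025], [0, 0, 0, 0, 0, 0, 0.025]]
  ]
}}

```text
t: 14.15
eef_pos: [0.5701, 0.1689, 0.1526]
tool_rot: [-0.001, 0.707, 0.707, -0.0]
contact_force: [0.6, -0.7, 10.3]
gripper_width: 0.372
grasp_force: 60.2
```

Request:
{"api": "move_arm", "payload": {
  "commands": [
    [[0, 0.0005, 0.001, 0, 0, 0, 0.025], [0, 0, 0.001, 0, 0, 0, 0.025], [0, 0, 0, 0, 0, 0, 0.025]]
  ]
}}

```text
t: 14.52
eef_pos: [0.5703, 0.1689, 0.1506]
tool_rot: [-0.001, 0.707, 0.707, -0.0]
contact_force: [0.6, -0.1, 12.0]
gripper_width: 0.375
grasp_force: 60.3
```

Request:
{"api": "move_arm", "payload": {
  "commands": [
    [[0, 0, 0.001, 0, 0, 0, 0.025], [0, 0, 0.001, 0, 0, 0, 0.025], [0, 0, 0, 0, 0, 0, 0.025]]
  ]
}}

```text
t: 14.9
eef_pos: [0.5703, 0.1689, 0.1488]
tool_rot: [-0.001, 0.707, 0.707, -0.0]
contact_force: [-0.9, -0.5, 12.9]
gripper_width: 0.376
grasp_force: 60.4
```

Request:
{"api": "move_arm", "payload": {
  "commands": [
    [[0, 0, 0.001, 0, 0, 0, 0.025], [0, 0, 0.001, 0, 0, 0, 0.025], [0, 0, 0, 0, 0, 0, 0.025]]
  ]
}}

```text
t: 15.28
eef_pos: [0.5703, 0.1689, 0.1469]
tool_rot: [-0.001, 0.707, 0.707, -0.0]
contact_force: [-0.6, -1.9, 14.2]
gripper_width: 0.374
grasp_force: 60.8
```

Request:
{"api": "move_arm", "payload": {
  "commands": [
    [[0, 0, 0.001, 0, 0, 0, 0.025], [0, 0, 0.001, 0, 0, 0, 0.025], [0, 0, 0, 0, 0, 0, 0.025]]
  ]
}}

```text
t: 15.65
eef_pos: [0.5704, 0.1689, 0.1455]
tool_rot: [-0.001, 0.707, 0.707, -0.0]
contact_force: [-2.7, -1.6, 19.4]
gripper_width: 0.373
grasp_force: 61.4
```

Request:
{"api": "move_arm", "payload": {
  "commands": [
    [[0, 0, 0.001, 0, 0, 0, 0.025], [0, 0, 0.0005, 0, 0, 0, 0.025], [0, 0, 0, 0, 0, 0, 0.025]]
  ]
}}

```text
t: 16.02
eef_pos: [0.5704, 0.1689, 0.1444]
tool_rot: [-0.001, 0.707, 0.707, -0.0]
contact_force: [-4.8, -1.5, 22.9]
gripper_width: 0.379
grasp_force: 61.8
```

The force is now climbing at over 3 N/mm, so the shoulder is bottoming. One small step to about 27 N, easing x.

Request:
{"api": "move_arm", "payload": {
  "commands": [
    [[0, -0.0008, 0, 0, 0, 0, 0.025], [0, 0, 0.0008, 0, 0, 0, 0.025], [0, 0, 0, 0, 0, 0, 0.025], [0, 0, 0, 0, 0, 0, 0.025]]
  ]
}}

```text
t: 16.52
eef_pos: [0.5704, 0.1689, 0.1441]
tool_rot: [-0.001, 0.707, 0.707, 0.001]
contact_force: [-3.2, -3.1, 23.0]
gripper_width: 0.377
grasp_force: 61.9
```

Request:
{"api": "move_arm", "payload": {
  "commands": [
    [[0, 0, 0.0008, 0, 0, 0, 0.025], [0, 0, 0, 0, 0, 0, 0.025], [0, 0, 0, 0, 0, 0, 0.025]]
  ]
}}

```text
t: 16.9
eef_pos: [0.5704, 0.1689, 0.1435]
tool_rot: [-0.001, 0.707, 0.707, 0.001]
contact_force: [-5.1, -2.5, 24.5]
gripper_width: 0.374
grasp_force: 62.1
```

Request:
{"api": "move_arm", "payload": {
  "commands": [
    [[0, -0.0005, 0.0006, 0, 0, 0, 0.025], [0, 0, 0, 0, 0, 0, 0.025], [0, 0, 0, 0, 0, 0, 0.025]]
  ]
}}

```text
t: 17.27
eef_pos: [0.5704, 0.1689, 0.1432]
tool_rot: [-0.001, 0.707, 0.707, 0.001]
contact_force: [-3.8, -1.6, 26.0]
gripper_width: 0.375
grasp_force: 62.2
```

Request:
{"api": "move_arm", "payload": {
  "commands": [
    [[0, 0, 0.0005, 0, 0, 0, 0.025], [0, 0, 0, 0, 0, 0, 0.025], [0, 0, 0, 0, 0, 0, 0.025]]
  ]
}}

```text
t: 17.65
eef_pos: [0.5704, 0.1689, 0.1428]
tool_rot: [-0.001, 0.707, 0.707, 0.001]
contact_force: [-4.3, -1.0, 27.5]
gripper_width: 0.372
grasp_force: 62.3
```

Request:
{"api": "move_arm", "payload": {
  "commands": [
    [[0, 0, -0.001, 0, 0, 0, 0.025], [0, 0, -0.001, 0, 0, 0, 0.025], [0, 0, -0.001, 0, 0, 0, 0.025], [0, 0, -0.001, 0, 0, 0, 0.025], [0, 0, -0.001, 0, 0, 0, 0.025], [0, 0, 0, 0, 0, 0, 0.025]]
  ]
}}

```text
t: 18.4
eef_pos: [0.5703, 0.1689, 0.1465]
tool_rot: [-0.0, 0.707, 0.707, 0.001]
contact_force: [0.8, -0.5, 14.9]
gripper_width: 0.374
grasp_force: 61.2
```

The force unloads at the tier's stiffness and reaches zero at TCP z about 0.151, exactly what a flush seat predicts. Peak was 27.5 N. I unload the rest, open and rise.

Request:
{"api": "move_arm", "payload": {
  "commands": [
    [[0, 0, -0.001, 0, 0, 0, 0.025], [0, 0, -0.001, 0, 0, 0, 0.025], [0, 0, -0.001, 0, 0, 0, 0.025], [0, 0, 0, 0, 0, 0, 0.025], [0, 0, 0, 0, 0, 0, 0.045], [0, 0, 0, 0, 0, 0, 0.06], [0, 0, 0, 0, 0, 0, 0.06], [0, 0, 0, 0, 0, 0, 0.06], [0, 0, -0.01, 0, 0, 0, 0.06], [0, 0, -0.03, 0, 0, 0, 0.06], [0, 0, -0.04, 0, 0, 0, 0.06], [0, 0, -0.04, 0, 0, 0, 0.06], [-0.04, 0, -0.02, 0, 0, 0, 0.06], [-0.05, 0, 0, 0, 0, 0, 0.06], [-0.05, 0, 0, 0, 0, 0, 0.06], [-0.05, 0, 0, 0, 0, 0, 0.06], [-0.05, 0, 0, 0, 0, 0, 0.06], [0, 0, 0, 0, 0, 0, 0.06]]
  ]
}}

```text
t: 20.65
eef_pos: [0.569, -0.0771, 0.2894]
tool_rot: [0.001, 0.71, 0.704, 0.0]
contact_force: [-0.1, 0.1, 1.2]
gripper_width: 0.701
grasp_force: 0.0
```

Run:
```python
from h import *
o,R=st()
S=imaging.read_camera("scene")[:,:,::-1];T=imaging.read_camera("top")[:,:,::-1]
cv2.imwrite("pics/c6.png",np.vstack([crop(S,306,140,64,760)[:,:],])) 
cv2.imwrite("pics/f6.png",np.hstack([cv2.resize(S,(400,300)),cv2.resize(T,(400,300))]))
```

```text
t 20.65 p [ 0.569  -0.0771  0.2894] R [[0.009, 1.0, 0.001], [1.0, -0.009, -0.001], [-0.001, 0.001, -1.0]] F [-0.1  0.1  1.2] w 59.8 g 0.0
```

View pics/c6.png

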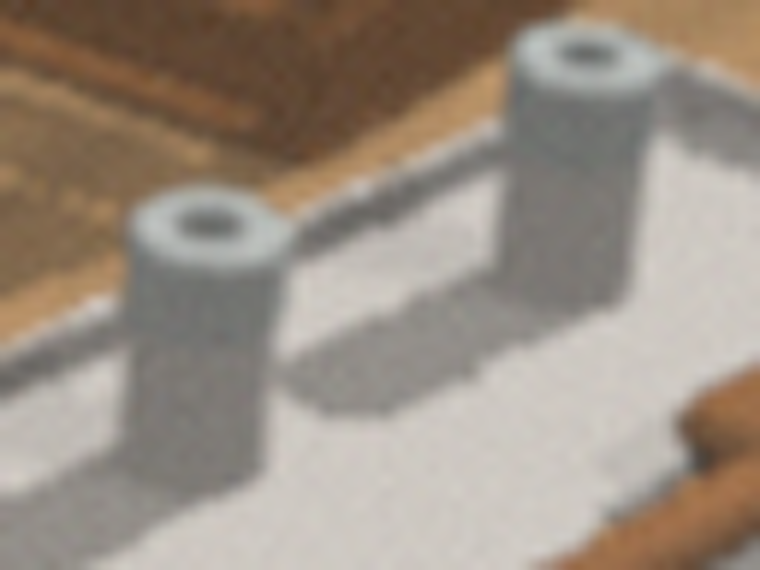

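View pics/f6.png

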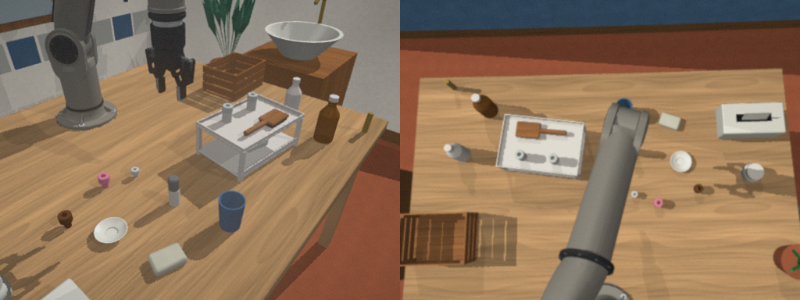

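The sleeve sits upright in the empty boss. Its head top is at crop (208,224), the filled one's at (588,50), and head and boss heights look the same in both, so it is flush. Everything else is in place and the gripper is clear.

```bash
python3 -c "
from station import bot
print(bot.hand_in())"
```

```text
the job is handed in; nothing more can be done
None
```

The larger sleeve is pressed into the empty bore with a peak force of 27.5 N and looks flush, matching the filled boss. It is released, nothing else in view was moved, and the job was handed in at about 21 s.

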